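# Register the middle-sized ring in its sprung nest

### The job

Three bearing rings of different sizes sit in three sprung registering nests on the bench. Register the middle-sized ring: with closed fingertips press its upper face gently straight down against the spring, about halfway through the nest's travel, keep it down for about a second, then let it spring back up and withdraw the hand well clear (at least a hand's breadth). Grasp and lift nothing, do not touch the other two rings or the nests themselves, and leave everything else on the bench where it is.

Things in the scene. Friction and masses are not known exactly. Their poses are not given: they have to be found in the camera images.
- ring_middle: The middle-sized of the three grey bearing rings in the nests: 60 mm outside diameter, open bore of about 45 mm, 20 mm high, lying flat on a nest's table round its boss, in any of the three nests. Loose. Origin: centre of its underside (50 mm above the bench while the table is up), z up along its axis; its flat upper face is 20 mm above the origin. This is the one to press.
- ring_large: The largest of the three grey bearing rings in the nests: 70 mm outside diameter, open bore of about 49 mm, 24 mm high, lying flat on a nest's table round its boss, in any of the three nests. Loose. Origin: centre of its underside (50 mm above the bench while the table is up), z up along its axis; its flat upper face is 24 mm above the origin. Leave alone.
- ring_small: The smallest of the three grey bearing rings in the nests: 50 mm outside diameter, open bore of about 35 mm, 16 mm high, lying flat on a nest's table round its boss, in any of the three nests. Loose. Origin: centre of its underside (50 mm above the bench while the table is up), z up along its axis; its flat upper face is 16 mm above the origin. Leave alone.
- nest_1: Fixed sprung registering nest, one of three alike: round grey base (flange 92 mm wide), above it a round dark steel table 76 mm wide, top 50 mm above the bench when up, with a centring boss 18 mm wide and 6.5 mm high. The table only moves straight down, 14 mm to its stop, and springs back; with a ring on, about 2 N starts it, 4 N is half way, 6 N the stop. Not to be touched itself. Origin: centre of the base's underside.
- nest_2: Fixed sprung registering nest, one of three alike: round grey base (flange 92 mm wide), above it a round dark steel table 76 mm wide, top 50 mm above the bench when up, with a centring boss 18 mm wide and 6.5 mm high. The table only moves straight down, 14 mm to its stop, and springs back; with a ring on, about 2 N starts it, 4 N is half way, 6 N the stop. Not to be touched itself. Origin: centre of the base's underside.
- nest_3: Fixed sprung registering nest, one of three alike: round grey base (flange 92 mm wide), above it a round dark steel table 76 mm wide, top 50 mm above the bench when up, with a centring boss 18 mm wide and 6.5 mm high. The table only moves straight down, 14 mm to its stop, and springs back; with a ring on, about 2 N starts it, 4 N is half way, 6 N the stop. Not to be touched itself. Origin: centre of the base's underside.
- plug_gauge: Bystander: double-ended plug gauge lying on the bench, 104 mm long along its y, 22 mm thick. Origin: centre, on the bench.
- v_block: Bystander: small steel V-block, 40x48x34 mm. Origin: centre of its underside.
- grease_tin: Bystander: flat tin with a green lid, 67 mm diameter, 31 mm high. Origin: centre of its underside.
- oil_bottle: Bystander: small oil bottle with a red spout, 46 mm diameter, 134 mm high. Origin: centre of its underside.
- gauge_block: Bystander: small steel gauge block standing on edge, 9x35x20 mm, long along its y. Origin: centre of its underside.
- spanner: Bystander: open-ended spanner lying flat, 169 mm long along its y, 28 mm wide, 6 mm thick. Origin: centre of its underside.
Things that resemble listed ones, but are neither listed nor needed, are in the scene too. What is shaped like the ring_middle but red is not meant.

How it is judged:
By the outcome, as a careful person would: the job done as asked, in the order asked, and still so for the second after the job is handed in, with the robot touching nothing.
It also fails if it takes over 40 s, if anything falls off the work surface, if the arm or the gripper's body presses on something with over 40 N, if the wrist force passes 120 N, or if a joint passes its speed limit or range.

### The arm

A 6-joint arm with a two-finger parallel gripper is mounted at the origin on the work surface; the furniture and walls round the work are solid. World frame = base frame: x ahead of the robot, y to its left, z up, the work surface at z = 0. Lengths are in m, angles in rad, forces in N, time in s.
With the tool pointing down it reaches from about 0.25 to 0.775 m from the base axis. Payload 4 kg.
Tool frame: the origin (TCP) lies at the very end of the fingers, on their centre line; the grasp point (between the pads) lies 19 mm behind it (robot.pinch_z is the distance from the TCP to the grasp point, in m); z points along the fingers, y is the line along which they close (so a half turn about z gives the same grasp; the last joint's range is limited). The gripper opens to 94 mm and grips with 3 to 60 N. Pads are 16 mm wide; open, the fingers measure 119 mm over their backs; the gripper's body (75 mm by 177 mm) begins 78 mm behind the grasp point.
Start: joints at [-1.243, 0.087, 1.371, -0, 1.684, -0.103], TCP at [0.23, -0.5, 0.206] pointing down, gripper open.
Joint ranges: [-3.1, 3.1], [-0.76, 2.03], [0.27, 2.55], [-1.08, 4.22], [0.17, 2.65], [-2.57, 2.57]. Speed limits (rad/s): [2.79, 2.79, 3.14, 3.14, 3.14, 3.14].

### API

Orientations are given as [roll, pitch, yaw] about the fixed x, y, z axes, in that order (R = Rz(yaw) Ry(pitch) Rx(roll)).
In Python, from bench import robot gives the robot as it stands.
- The arm moves only by the tool arm_command, never from a script. Its argument "targets" is one flat list of numbers, 7 for each row, row after row: the turn, a rotation vector about the tool's x, y, z in degrees, then the shift along the tool's x, y, z in mm, then the closure, from -1 (fully open) to 1 (shut). In form: [ax, ay, az, x, y, z, hand, ax, ay, az, x, y, z, hand, ...]. A call has 1 to 20 rows; each row is the pose to reach, as a shift and turn from the pose commanded when the call began, along the tool's axes at that moment; what a row does not reach only later rows make up. A row lasts 1/10 s, in which the tool goes at most 50 mm and 8.59 degrees, less where a joint would pass 70% of its speed; a pose out of reach is approached as far as the arm can. A call with a gripper value outside its range is refused whole. The fingers move at their own pace and stop on an object; the grip force is fixed at half the most. Time passes only in rows, so rows that repeat a pose let the fingers close. It gives the time, the measured TCP pose, the force, the opening and the grip force at its end, in the units of the state.
- robot.get_obs(): the state, without advancing time (a new reading comes with each control period).
- robot.snapshot(name): name is "side" or "top"; returns a dict with "color" (420x560x3 uint8, red, green, blue), "range_z" (420x560 float32, m along the optical axis (not along the pixel's ray), 0 where there is no reading), "fx", "fy", "cx", "cy" (pixels), "dist_coeffs" ([k1, k2, p1, p2, k3] as OpenCV has them; the pictures are not rectified), "T" (4x4, takes a point from camera to world coordinates). Camera axes: x right, y down, z forward; pixel columns grow to the right and rows downward; lengths in m; the calibration is good to about 2 mm. A picture is of the moment at which its call begins.
- robot.close_job(): hands the job in; it is judged then, once.
The state is a dict: "time": time; "joint_positions": joint angles; "qvel": joint speeds; "joint_torque": joint torques, N m; "tool_pos": TCP position; "ee_rot": TCP orientation; "wrist_force": force on the tool from outside, world axes, zero at the start; "wrist_torque": the same for the moment, N m; "width": finger opening in m; "finger_force": force on a finger pad.
Only numpy, scipy, OpenCV 4.12 (cv2) and the standard library are available. Lean on these libraries where they do the work, as an engineer would, in place of code of your own. Each camera call takes 0.05 s, during which the arm holds its last target. There are 200 camera calls.

## Working session

There is one attempt and no reset: what is moved stays moved. The work goes in short steps, Python scripts to look and compute and a tool call to move; the robot and the scene stay as the last step left them, time stands still between calls to the robot, and variables do not carry over. Pictures are saved under pics/ and viewed, at most 10 in all, crops included, and the job is handed in when it is done.

Besides the shell and the picture viewer there is one more tool, called by a JSON object that holds its "method" and its "body". arm_command: Moves the arm, as the interface text tells. Its arguments: {"type":"object","properties":{"targets":{"type":"array"}},"required":["targets"]}

```bash
mkdir -p pics
python3 - <<'E'
from bench import robot
import cv2,numpy as np
for n in("top","side"):
    s=robot.snapshot(n); cv2.imwrite(f"pics/{n}0.png",s["color"][...,::-1])
    np.savez(f"{n}0.npz",**s); print(n,s["T"].round(3).tolist(),s["fx"],s["dist_coeffs"])
o=robot.get_obs(); print(o)
E
```

```text
top [[0.023, -0.997, 0.077, 0.432], [-1.0, -0.023, 0.006, 0.065], [-0.004, -0.077, -0.997, 1.255], [0.0, 0.0, 0.0, 1.0]] 543.6295960799972 [0.04684433 0.         0.         0.         0.        ]
side [[-0.956, -0.155, 0.249, 0.186], [-0.293, 0.488, -0.822, 1.211], [0.005, -0.859, -0.512, 0.781], [0.0, 0.0, 0.0, 1.0]] 504.1993857672184 [-0.01629781  0.          0.          0.          0.        ]
{'time': 0.1, 'joint_positions': array([-1.24311772e+00,  8.78872580e-02,  1.37206068e+00, -2.60438426e-05,
        1.68361939e+00, -1.03082988e-01]), 'qvel': array([ 4.31432768e-04, -1.18557821e-03, -4.67615394e-03, -1.81038158e-03,
       -1.09129822e-06, -4.68136774e-05]), 'joint_torque': array([ 2.96579936e-03, -3.41251123e+01, -3.03302693e+01,  7.21321860e-02,
        3.04174621e-02, -1.03072914e-04]), 'tool_pos': array([ 0.22949776, -0.4992938 ,  0.20443939]), 'ee_rot': array([-3.13962580e+00, -1.77448329e-04,  4.30758518e-01]), 'wrist_force': array([-0.08926812,  0.20714061,  0.53787758]), 'wrist_torque': array([-0.0240808 ,  0.0127087 ,  0.01302364]), 'finger_force': 0.0, 'width': 0.09372665338467526}
```

View pics/top0.png

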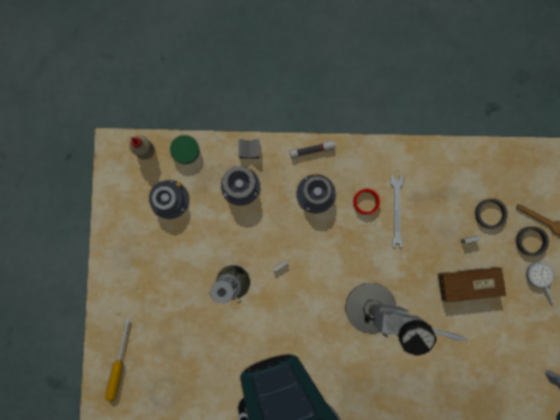

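View pics/side0.png

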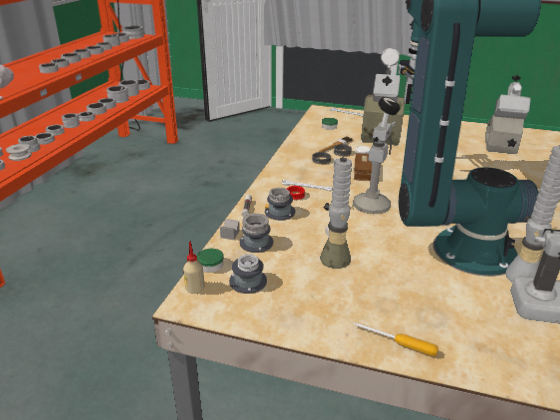

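The top view shows three nests with rings at about (167,199), (240,185) and (317,193). The red decoy is at (366,202), and a pump-like thing stands at (230,283). Next I'll measure the ring sizes from depth.

```bash
cat > h.py <<'E'
import cv2,numpy as np
def world(s):
    K=np.array([[s["fx"],0,s["cx"]],[0,s["fy"],s["cy"]],[0,0,1]],float)
    h,w=s["range_z"].shape
    uv=np.stack(np.meshgrid(np.arange(w),np.arange(h)),-1).reshape(-1,1,2).astype(float)
    n=cv2.undistortPoints(uv,K,np.array(s["dist_coeffs"],float))[:,0]
    z=s["range_z"].reshape(-1,1)
    p=np.hstack([n*z,z])@s["T"][:3,:3].T+s["T"][:3,3]
    return p.reshape(h,w,3)
E
python3 - <<'E'
import numpy as np,cv2
from h import world
s=dict(np.load("top0.npz")); P=world(s)
for c in[(167,199),(240,185),(317,193)]:
    u,v=c; p=P[v-22:v+23,u-22:u+23].reshape(-1,3)
    zs=p[:,2]; hi=p[(zs>.060)&(zs<.085)]
    (cx,cy),r=cv2.minEnclosingCircle(hi[:,:2].astype(np.float32))
    print(c,len(hi),"top",np.percentile(hi[:,2],[10,50,75,90]).round(4),"circ",round(cx,4),round(cy,4),"d",round(2*r,4),"median bench z",np.percentile(zs,10).round(4), "area-mid",((hi[:,:2].max(0)+hi[:,:2].min(0))/2).round(4),np.ptp(hi[:,:2],axis=0).round(4))
s2=dict(np.load("side0.npz"))
a=cv2.resize(s["color"][150:230,135:345],None,fx=3.8,fy=3.8,interpolation=cv2.INTER_CUBIC)
b=cv2.resize(s2["color"][180:300,170:370],None,fx=2.2,fy=2.2,interpolation=cv2.INTER_CUBIC)
w=798;im=np.zeros((a.shape[0]+b.shape[0],w,3),np.uint8);im[:a.shape[0],:a.shape[1]]=a;im[a.shape[0]:,:b.shape[1]]=b
cv2.imwrite("pics/crop.png",im[...,::-1])
# other tall things near
m=(P[...,2]>.1)&(P[...,0]>.3)
n,l,st,ce=cv2.connectedComponentsWithStats(m.astype(np.uint8))
for i in range(1,n):
    if st[i,4]>20: q=P[l==i];print("tall",ce[i].round(),q.min(0).round(3),q.max(0).round(3))
E
```

```text
(167, 199) 227 top [0.0628 0.0662 0.0678 0.0692] circ 0.533 0.3066 d 0.0521 median bench z -0.0014 area-mid [0.5341 0.3066] [0.0471 0.0514]
(240, 185) 441 top [0.07   0.074  0.0757 0.0772] circ 0.5721 0.1425 d 0.0706 median bench z -0.0015 area-mid [0.5721 0.1427] [0.0692 0.0684]
(317, 193) 268 top [0.0663 0.0696 0.0711 0.0726] circ 0.5581 -0.0304 d 0.0605 median bench z -0.0017 area-mid [ 0.5576 -0.0307] [0.0577 0.0596]
tall [133. 140.] [0.646 0.361 0.1  ] [0.654 0.368 0.137]
tall [227. 287.] [0.318 0.065 0.101] [0.432 0.19  1.255]
tall [398. 317.] [ 0.3   -0.211  0.104] [0.432 0.065 1.255]
```

View pics/crop.png

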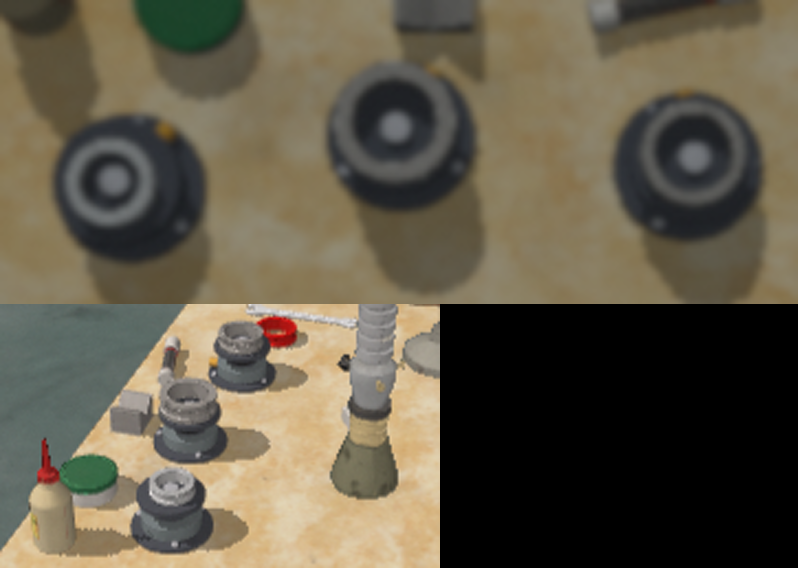

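Run:
```python
import numpy as np,cv2
from h import world
for n in("top","side"):
    s=dict(np.load(n+"0.npz")); P=world(s); ok=s["range_z"]>0
    for nm,(a,b,c,d) in {"lamp":(.2,.55,-.35,-.08),"pump":(.28,.5,.04,.25)}.items():
        m=ok&(P[...,0]>a)&(P[...,0]<b)&(P[...,1]>c)&(P[...,1]<d)&(P[...,2]>.03)&(P[...,2]<.6)
        q=P[m]
        for z in(.03,.1,.15,.2,.25,.3,.35,.4,.5):
            k=q[(q[:,2]>=z)&(q[:,2]<z+.05)]
            if len(k)>3: print(n,nm,z,len(k),np.percentile(k,2,axis=0).round(3),np.percentile(k,98,axis=0).round(3))
# ring annulus centre fit (top)
s=dict(np.load("top0.npz")); P=world(s);p=P[168:218,292:342].reshape(-1,3);p=p[(p[:,2]>.064)&(p[:,2]<.078)]
from scipy.optimize import least_squares
f=least_squares(lambda c:np.hypot(*(p[:,:2]-c).T)-.02625,[.558,-.03],loss="soft_l1",f_scale=.002);print(f.x,np.abs(f.fun).mean())
R=np.array([[np.cos(.431),np.sin(.431)],[np.sin(.431),-np.cos(.431)]])
for t in([.27,-.55],[.5,-.25],[.558,-.057]): print(t,(R@(np.array(t)-[.23,-.5])*1000).round(1))
```

```text
top lamp 0.03 862 [ 0.284 -0.348  0.03 ] [ 0.384 -0.131  0.06 ]
top lamp 0.1 4 [ 0.297 -0.147  0.103] [ 0.303 -0.147  0.107]
top lamp 0.15 285 [ 0.284 -0.195  0.157] [ 0.323 -0.137  0.198]
top lamp 0.2 531 [ 0.269 -0.289  0.224] [ 0.317 -0.108  0.25 ]
top lamp 0.25 321 [ 0.28  -0.191  0.25 ] [ 0.315 -0.138  0.256]
top lamp 0.3 1109 [ 0.258 -0.208  0.311] [ 0.314 -0.152  0.334]
top lamp 0.5 26 [ 0.221 -0.314  0.509] [ 0.225 -0.303  0.529]
top pump 0.03 186 [0.323 0.122 0.031] [0.38  0.177 0.064]
top pump 0.1 70 [0.344 0.122 0.102] [0.392 0.151 0.15 ]
top pump 0.15 233 [0.321 0.128 0.151] [0.387 0.188 0.199]
top pump 0.2 52 [0.34  0.133 0.202] [0.37  0.158 0.25 ]
top pump 0.25 444 [0.332 0.133 0.262] [0.369 0.171 0.292]
side lamp 0.03 358 [ 0.274 -0.345  0.03 ] [ 0.378 -0.131  0.076]
side lamp 0.1 123 [ 0.287 -0.161  0.1  ] [ 0.31  -0.144  0.148]
side lamp 0.15 327 [ 0.264 -0.193  0.153] [ 0.32  -0.136  0.199]
side lamp 0.2 279 [ 0.267 -0.273  0.202] [ 0.314 -0.109  0.25 ]
side lamp 0.25 173 [ 0.265 -0.203  0.25 ] [ 0.311 -0.138  0.299]
side lamp 0.3 267 [ 0.257 -0.21   0.301] [ 0.31  -0.151  0.334]
side pump 0.03 436 [0.319 0.15  0.031] [0.378 0.183 0.079]
side pump 0.1 330 [0.325 0.133 0.101] [0.385 0.18  0.149]
side pump 0.15 422 [0.323 0.133 0.151] [0.383 0.185 0.199]
side pump 0.2 331 [0.329 0.15  0.202] [0.368 0.175 0.248]
side pump 0.25 303 [0.33  0.14  0.252] [0.368 0.174 0.29 ]
[ 0.55793307 -0.03005367] 0.0018838703050170081
[0.27, -0.55] [15.5 62.1]
[0.5, -0.25] [ 349.8 -114.3]
[0.558, -0.057] [ 483.1 -265.5]
```

{"method": "arm_command", "body": {"targets": [0,0,0,0,0,-150,1,0,0,0,0,0,-150,1,0,0,0,0,0,-150,1,0,0,0,0,0,-150,1,0,0,-33,350,-115,-150,1,0,0,-33,350,-115,-150,1,0,0,-33,350,-115,-150,1,0,0,-33,350,-115,-150,1,0,0,-33,350,-115,-150,1,0,0,-33,350,-115,-150,1,0,0,-33,350,-115,-150,1,0,0,-33,350,-115,-150,1,0,0,-65.3,483,-265.5,-150,1,0,0,-65.3,483,-265.5,-150,1,0,0,-65.3,483,-265.5,-150,1,0,0,-65.3,483,-265.5,-150,1,0,0,-65.3,483,-265.5,-150,1,0,0,-65.3,483,-265.5,-150,1,0,0,-65.3,483,-265.5,-150,1,0,0,-65.3,483,-265.5,-150,1]}}

```text
time: 2.1
tool_pos: [0.5574, -0.0583, 0.3551]
ee_rot: [-3.141, 0.0, 1.568]
wrist_force: [-0.5, 0.9, -1.2]
width: 0.0003
finger_force: 0.0
```

{"method": "arm_command", "body": {"targets": [0,0,0,2,0.5,120,1,0,0,0,2,0.5,120,1,0,0,0,2,0.5,200,1,0,0,0,2,0.5,200,1,0,0,0,2,0.5,240,1,0,0,0,2,0.5,255,1,0,0,0,2,0.5,265,1,0,0,0,2,0.5,265,1,0,0,0,2,0.5,265,1,0,0,0,2,0.5,265,1,0,0,0,2,0.5,265,1,0,0,0,2,0.5,265,1]}}

```text
time: 3.3
tool_pos: [0.5589, -0.0549, 0.0917]
ee_rot: [3.139, 0.0, 1.571]
wrist_force: [-0.2, -0.3, -1.4]
width: 0.0004
finger_force: 0.0
```

Run:
```python
from bench import robot
import cv2,numpy as np
s=robot.snapshot("side");np.savez("side1.npz",**s)
t=robot.snapshot("top");np.savez("top1.npz",**t)
a=cv2.resize(s["color"][150:240,230:340],None,fx=5,fy=5,interpolation=cv2.INTER_CUBIC)
cv2.imwrite("pics/near.png",a[...,::-1])
for i in range(3):
  o=robot.get_obs();print(o["tool_pos"],o["ee_rot"],o["wrist_force"])
from h import world
P=world(s);q=P[150:240,230:340].reshape(-1,3)
# tip & ring in side depth
k=q[(q[:,2]>.081)&(q[:,2]<.13)&(abs(q[:,0]-.56)<.04)&(abs(q[:,1]+.05)<.05)]
print("tip",len(k),np.percentile(k,[1,50,99],axis=0).round(4) if len(k) else 0)
r=q[(q[:,2]>.062)&(q[:,2]<.078)&(abs(q[:,0]-.56)<.05)&(abs(q[:,1]+.03)<.05)]
print("ring",len(r),np.percentile(r,[1,50,99],axis=0).round(4))
```

```text
[ 0.55844469 -0.05481233  0.09103425] [3.14064322e+00 2.65492314e-04 1.57064107e+00] [ 0.23737367 -0.36139585 -0.47909648]
[ 0.55844469 -0.05481233  0.09103425] [3.14064322e+00 2.65492314e-04 1.57064107e+00] [ 0.23737367 -0.36139585 -0.47909648]
[ 0.55844469 -0.05481233  0.09103425] [3.14064322e+00 2.65492314e-04 1.57064107e+00] [ 0.23737367 -0.36139585 -0.47909648]
tip 104 [[ 0.5445 -0.0616  0.0924]
 [ 0.5569 -0.0478  0.1126]
 [ 0.5703 -0.0411  0.1294]]
ring 141 [[ 5.282e-01 -5.970e-02  6.210e-02]
 [ 5.557e-01 -2.780e-02  6.880e-02]
 [ 5.851e-01  2.000e-04  7.260e-02]]
```

View pics/near.png

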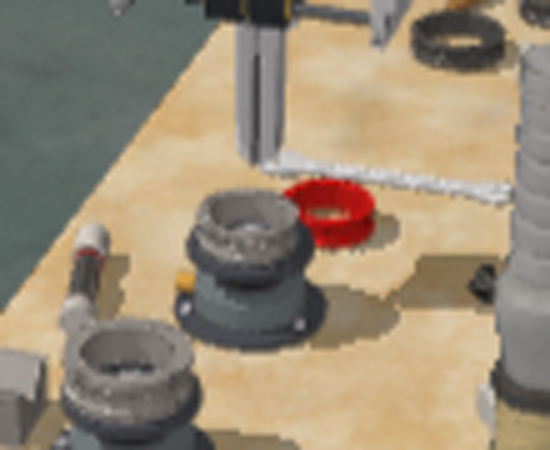

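The fingertips, at crop (260,165), hang over the far (-y) rim of the middle ring, at crop (255,192). They are clear of everything else, so I'll press now.

{"method": "arm_command", "body": {"targets": [0,0,0,-1,0,5,1,0,0,0,-1,0,10,1,0,0,0,-1,0,14,1,0,0,0,-1,0,17,1,0,0,0,-1,0,19,1,0,0,0,-1,0,20,1,0,0,0,-1,0,21,1,0,0,0,-1,0,22,1,0,0,0,-1,0,23,1,0,0,0,-1,0,24,1,0,0,0,-1,0,25,1,0,0,0,-1,0,26,1,0,0,0,-1,0,26,1]}}

```text
time: 4.7
tool_pos: [0.5582, -0.0559, 0.0645]
ee_rot: [-3.142, 0.0, 1.571]
wrist_force: [-2.3, -0.3, 3.3]
width: 0.0007
finger_force: 1.6
```

```bash
cat > chk.py <<'E'
from bench import robot
import numpy as np,sys
from h import world
P0=world(dict(np.load("side1.npz")))
def rz(P,x0,x1,y0,y1):
    # nest table+ring pixels, highest band
    q=P[150:240,230:340].reshape(-1,3);m=(abs(q[:,0]-.558)<.032)&(q[:,1]>-.05)&(q[:,1]<.004)&(q[:,2]>.03)&(q[:,2]<.075)
    return q[m]
b=rz(P0,0,0,0,0)
def top(q): return np.percentile(q[:,2],[50,80,90,97])*1000
F=[];T=[];Z=[]
for i in range(4):
    s=robot.snapshot("side");o=robot.get_obs();F.append(o["wrist_force"]);Z.append(o["tool_pos"]);T.append(top(rz(world(s),0,0,0,0)))
print("t",o["time"],"F",np.mean(F,0).round(2),np.std(F,0).round(2),"pos",np.mean(Z,0).round(4))
print("ring z before",top(b).round(1),"now",np.mean(T,0).round(1))
import cv2;cv2.imwrite(f"pics/{sys.argv[1]}.png",cv2.resize(s["color"][150:240,230:340],None,fx=5,fy=5,interpolation=cv2.INTER_CUBIC)[...,::-1])
E
python3 chk.py press
```

```text
t 4.9 F [-1.96  0.02  3.13] [0.41 0.26 0.35] pos [ 0.5582 -0.0559  0.0646]
ring z before [57.7 68.9 70.4 71.5] now [52.8 63.5 65.3 69.1]
```

View pics/press.png

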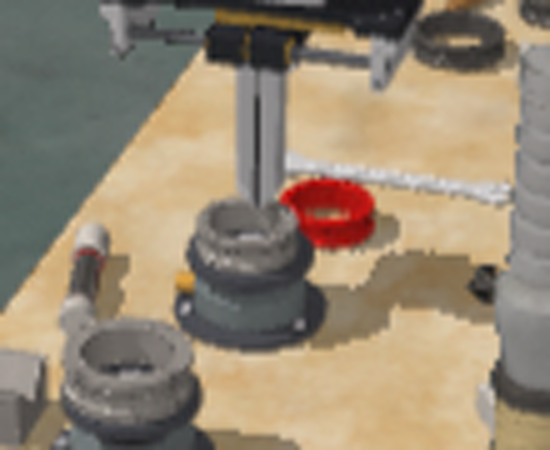

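The ring has gone down about 5.2 mm under about 3.5 N, with the fingertips on its far rim at crop (262,205). I'll press 1.6 mm more, hold for about a second, then ease up and withdraw straight upwards.

{"method": "arm_command", "body": {"targets": [0,0,0,0,0,0.8,1,0,0,0,0,0,1.6,1,0,0,0,0,0,1.6,1,0,0,0,0,0,1.6,1,0,0,0,0,0,1.6,1]}}

```text
time: 5.4
tool_pos: [0.5582, -0.0559, 0.063]
ee_rot: [3.141, 0.0, 1.571]
wrist_force: [-1.9, 0.2, 3.7]
width: 0.0006
finger_force: 1.9
```

```bash
python3 chk.py press2
```

```text
t 5.6 F [-2.18  0.19  3.61] [0.49 0.34 0.34] pos [ 0.5582 -0.0559  0.0629]
ring z before [57.7 68.9 70.4 71.5] now [51.2 61.9 63.8 70.3]
```

Now down about 7 mm under about 4 N, which is half travel. I'll finish the hold, release and withdraw.

{"method": "arm_command", "body": {"targets": [0,0,0,0,0,0,1,0,0,0,0,0,0,1,0,0,0,0,0,0,1,0,0,0,0,0,0,1,0,0,0,0,0,0,1,0,0,0,0,0,-2,1,0,0,0,0,0,-4,1,0,0,0,0,0,-6,1,0,0,0,0,0,-8,1,0,0,0,0,0,-11,1,0,0,0,0,0,-16,1,0,0,0,0,0,-30,1,0,0,0,0,0,-60,1,0,0,0,0,0,-100,1,0,0,0,0,0,-145,1,0,0,0,0,0,-190,1,0,0,0,0,0,-220,1,0,0,0,0,0,-220,1,0,0,0,0,0,-220,1,0,0,0,0,0,-220,1]}}

```text
time: 7.6
tool_pos: [0.5575, -0.0557, 0.2811]
ee_rot: [-3.139, -0.001, 1.57]
wrist_force: [-1.0, -0.1, -0.9]
width: 0.0006
finger_force: 0.0
```

```bash
python3 chk.py after
```

```text
t 7.8 F [0.56 0.23 0.13] [0.28 0.33 0.48] pos [ 0.5575 -0.0557  0.2807]
ring z before [57.7 68.9 70.4 71.5] now [58.1 68.6 70.2 71.6]
```

View pics/after.png

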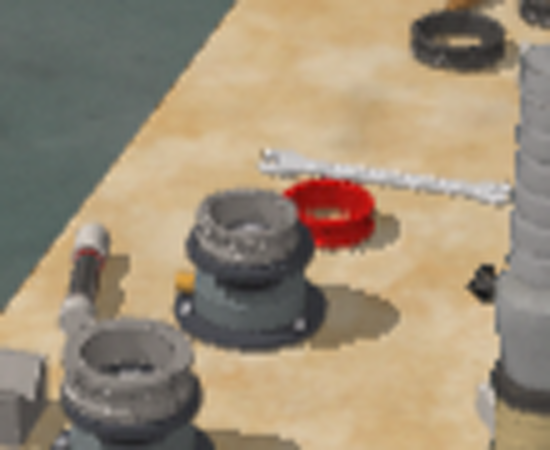

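The ring is back up at its old place (crop (248,215)), nothing else has moved, and the hand is 0.21 m above it. I'll hand the job in.

```bash
python3 -c "
from bench import robot
print(robot.close_job())"
```

```text
the job is handed in; nothing more can be done
None
```

The middle ring was pressed down about 7 mm (half travel, about 4 N) and held for about a second; it sprang back to its old height, the hand withdrew 0.21 m above it, and the job is handed in (no verdict was returned).

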